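Load a rubber test plate under the sprung clip of a specimen clamp

TASK

Lift the clamp's sprung clip by its red tab until it stays up, then slide the specimen plate with the pink rubber under it, fully home, until you feel it bear firmly against the black end stop, without ramming it. Then take the clip by its tab and lower it gently onto the plate, without letting it snap down or forcing it, and let go, leaving the other things where they are.

Things in the scene. Friction and masses are not known exactly. Their poses are not given: they have to be found in the camera images.
- stage: The specimen clamp, fixed: a white block 190 x 100 x 25 mm. Origin: centre of its underside; its yaw varies. Its x axis points along the channel, from the open entry (robot side) to the hinge; y across; z up. Offsets 'in the clamp's frame' are from here. Its flat top, the deck, is at z = 25 mm. The clip and its red tab lie over the centre line y = 0.
- channel (a point): Start of the straight channel, on its centre line on the deck (x = -20, z = 25 mm in the clamp's frame). Aluminium guides run 55 mm from here to +x, 39 mm apart; lips over them leave 7.5 mm of height above the deck and a 29 mm wide slot between them; guide tops are 11.5 mm above the deck. The mouth flares from here back to x = -43 mm, where it is about 56 mm wide.
- hinge (a point): Middle of the clip's hinge axis, which runs along the clamp's y: x = 75, z = 55 mm in the clamp's frame, between two grey posts 38 mm high.
- clip (a joint): Angle of the sprung clip (rad): 0 shut on the bare deck, 0.62 fully up; grows as it rises. Over-centre spring: below about 0.30 it pulls shut (about 6 N at the tab at 0, falling to none at 0.30); above, it swings up by itself and stays up. On a plate it rests at about 0.06, pressing with about 6 N. Little damping: let go just below 0.30, it snaps shut.
- end_stop: Black plastic end stop, 12 (x) x 26 (y) x 10 mm high, fixed on the deck on the channel's centre line, axes as the clamp's. Origin: foot of its face that meets the plate, on the deck; the block extends to +x from there. It was last set anywhere from x = 39 to 51 mm in the clamp's frame.
- clip_tab (a point): Grip point in the red plastic tab at the clip's free end. The tab is 12 mm wide (y), 16 mm long (x), and runs from 16 mm below to 10 mm above this point; pinch it from above across the clamp's y. At clip angle 0 the point is 88 mm from the hinge axis towards the entry and 14 mm above it (x = -13, z = 69 mm in the clamp's frame); it moves on a circle about the hinge.
- clip_foot (a point): Middle of the underside of the clip's foot (10 x 14 mm), 67 mm from the hinge axis towards the entry and 29 mm below it, 1 mm above the deck at angle 0, about 36 mm above it with the clip fully up.
- specimen: Loose aluminium plate 130 (x) x 36 (y) x 5 mm, about 90 g, with a pink rubber pad 44 x 22 x 3 mm on top, centred at x = -10 mm, and a black upright grip block at the -x end. Origin: centre of its underside; z up.
- specimen_nose (a point): Middle of the specimen plate's leading end (x = +65, z = 2.5 mm in its frame), which goes in first and meets the end stop.
- specimen_grip (a point): Point in the black grip block of the specimen plate (x = -50, z = 22 mm in the plate's frame). The block is 20 mm (x) x 14 mm wide (y) and stands from 5 to 35 mm above the plate's underside; pinch it from above across y.
- green_specimen: Bystander: a plate of the same shape with a green pad and the same grip block; origin at the centre of its underside.
- brush: Bystander: flat brush with wooden handle, 170 mm, lying on the table.
- jar: Bystander: amber jar with white cap, 50 mm diameter, 65 mm high; origin at the centre of its underside.
Not all that is in view belongs to the job. Leave any yellow look-alike of the specimen alone. Of the things that look like the stage, the smaller one is meant.

How it is judged:
On the way, in this order (a step that is already met when the one before it is completed fails the run):
1. the clip is lifted over centre and stays up before the plate is in (value of joint clip above 0.5 rad and horizontal distance between specimen_nose and end_stop above 0.03 m), for 0.2 s.
2. with the clip up, the pink specimen plate is home and bears against the end stop (over 1.5 N) (value of joint clip above 0.5 rad and x of specimen_nose in the frame of end_stop above -0.0015 m and contact force between specimen and end_stop above 1.5 N and angle between specimen's own z axis and vertical below 0.06 rad), for 0.2 s.
At the end, for the whole second after the job is handed in: The pink specimen plate lies flat in the channel (within 0.04 rad), in line with it (0.08 rad, nose within 3 mm of the centre line), its nose within 2 mm of the end stop, at rest; the clip is down on it (0.03 to 0.10 rad) and presses it with more than 2 N (x of specimen_nose in the frame of end_stop between -0.002 and 0.003 m and y of specimen_nose in the frame of stage between -0.003 and 0.003 m and angle between the x axis of specimen and the x axis of stage, either way round below 0.08 rad and angle between specimen's own z axis and vertical below 0.04 rad and value of joint clip between 0.03 and 0.1 rad and contact force between clip and specimen above 2 N and linear speed of specimen below 0.01 m/s); the robot touches nothing.
It fails at once if the plate rams the end stop (over 20 N) (contact force between specimen and end_stop above 20 N).
It fails at once if the clip is forced or dropped on the plate (over 20 N) (contact force between clip and specimen above 20 N).
It fails at once if the clip snaps down (faster than 2 rad/s, above 0.10 rad) (velocity of joint clip below -2 rad/s and value of joint clip above 0.1 rad).
It fails at once if the brush, the jar or the green plate is moved by more than 15 mm (distance of any of brush, jar, green_specimen from where it was at the start of the episode above 0.015 m).
It also fails if it takes over 72 s, if anything falls off the work surface, if the arm or the gripper's body presses on something with over 40 N, if the wrist force passes 120 N, or if a joint passes its speed limit or range.

ROBOT

A 6-joint arm with a two-finger parallel gripper is mounted at the origin on the work surface. World frame = base frame: x ahead of the robot, y to its left, z up, the work surface at z = 0. Lengths are in m, angles in rad, forces in N, time in s.
With the tool pointing down it reaches from about 0.4 to 0.825 m from the base axis. Payload 7 kg.
Tool frame: the origin (TCP) lies midway between the tips of the shut fingers; the grasp point (between the pads) lies 19 mm behind it; z points along the fingers, y is the line along which they close (so a half turn about z gives the same grasp; the last joint's range is limited). The gripper opens to 88 mm and grips with 3 to 60 N. Pads are 19 mm wide; open, the fingers measure 130 mm over their backs; the gripper's body (78 mm by 193 mm) begins 47 mm behind the grasp point.
Start: joints at [1.615, 0.359, 0.012, 0, -1.224, -0.288], TCP at [0.163, 0.655, 0.204] pointing down, gripper open.
Joint ranges: [-3.07, 3.07], [-1.43, 2.12], [-1.02, 1.25], [-3.03, 1.67], [-3.05, -0], [-3.03, 3.03]. Speed limits (rad/s): [2.39, 2.39, 3.01, 3.14, 3.14, 3.14].

INTERFACE

Orientations are given as [roll, pitch, yaw] about the fixed x, y, z axes, in that order (R = Rz(yaw) Ry(pitch) Rx(roll)).
In Python, from station import arm gives the robot as it stands.
- The arm moves only by the tool servo_tool, never from a script. Its argument "deltas" is a list of rows, each a list of 7 numbers: the closure, from -1 (fully open) to 1 (shut), then the shift along the tool's x, y, z in mm, then the turn, a rotation vector about the tool's x, y, z in degrees. In form: [[gripper, x, y, z, ax, ay, az], ...]. A call has 1 to 20 rows; each row shifts and turns the commanded pose from where the row before left it, along the tool's axes as they then stand; what a row does not reach is not made up. A row lasts 1/12 s, in which the tool goes at most 41.7 mm and 7.16 degrees, less where a joint would pass 70% of its speed; a pose out of reach is approached as far as the arm can. A call is refused whole if a number of a shift passes 41.7 or a number of a turn 7.16, either way. A call with a gripper value outside its range is refused whole. The fingers move at their own pace and stop on an object; "squeeze" is the grip in N (left out, the last holds). Time passes only in rows, so rows that do not move let the fingers close. It gives the time, the measured TCP pose, the force, the opening and the grip force at its end, in the units of the state.
- arm.get_state(): the state, without advancing time (a new reading comes with each control period).
- arm.grab_frame(name): name is "scene" or "side" or "wrist"; returns a dict with "color" (420x560x3 uint8, red, green, blue), "K" (3x3 intrinsics, pixels), "position" and "orientation" of the camera in the world. Camera axes: x right, y down, z forward; pixel columns grow to the right and rows downward; lengths in m; the calibration is good to about 2 mm. The wrist camera is an equidistant fisheye: a pixel r from the principal point sees the ray r / f radians off the axis. A picture is of the moment at which its call begins. There is no depth.
- arm.job_done(): hands the job in; it is judged then, once.
Trained networks look in a picture, given as the dict that the camera call returned (one of the last four; its "shot" number tells which), for a name from the list of things; names that differ only in an ending like _2 or _b are one class to them, and where a whole thing is asked for, a point or a joint stands for the part that bears it (a point fixed in the world has none). Each returns a list of dicts, best first, with "conf" (0 to 1); they miss things now and then, are a little off and sometimes report something else, mostly with a low value. They report only what shows in the picture. A call takes as long as a camera call. They do not tell look-alikes from the thing itself.
- arm.recognise(query, picture): "at" ([x, y, z] in m, in the coordinates of the camera as it stood for that picture, good to about 4 mm: the middle of the surface that is visible of it).
The state is a dict: "t": time; "q": joint angles; "qd": joint speeds; "joint_efforts": joint torques, N m; "eef_pos": TCP position; "ee_rot": TCP orientation; "force": force on the tool from outside, world axes, zero at the start; "moment": the same for the moment, N m; "width": finger opening in m; "gripper_force": force on a finger pad.
Only numpy, scipy, OpenCV 4.12 (cv2) and the standard library are available. Lean on these libraries where they do the work, as an engineer would, in place of code of your own. Each camera call takes 0.05 s, during which the arm holds its last target. There are 200 camera calls.

## Working session

There is one attempt and no reset: what is moved stays moved. The work goes in short steps, Python scripts to look and compute and a tool call to move; the robot and the scene stay as the last step left them, time stands still between calls to the robot, and variables do not carry over. Pictures are saved under pics/ and viewed, at most 10 in all, crops included, and the job is handed in when it is done.

Besides the shell and the picture viewer there is one more tool, called after ">>>" as a command line: name --pt "numbers of a row" for each row, then --argument value for the rest. servo_tool: Moves the arm, as the interface text tells. Its arguments: {"type":"object","properties":{"deltas":{"type":"array","items":{"type":"array","items":{"type":"number"}}},"squeeze":{"type":"number"}},"required":["deltas"]}

```bash
mkdir -p pics; ls
cat > h.py <<'E'
import numpy as np, cv2
from scipy.spatial.transform import Rotation as R
from station import arm
def camR(f):
    o=np.array(f["orientation"],float)
    return o if o.shape==(3,3) else R.from_euler('xyz',o).as_matrix()
def world(f,p): return camR(f)@np.array(p)+np.array(f["position"])
def save(f,n,crop=None,s=1):
    im=f["color"][:,:,::-1]
    if crop: im=im[crop[1]:crop[3],crop[0]:crop[2]]
    cv2.imwrite("pics/"+n,cv2.resize(im,None,fx=s,fy=s,interpolation=cv2.INTER_CUBIC))
def ray(f,u,v,z,fish=False):
    K=np.array(f["K"]); d=np.array([(u-K[0,2])/K[0,0],(v-K[1,2])/K[1,1]])
    if fish:
        r=np.hypot(*d); d3=np.array([*(d/max(r,1e-9)*np.sin(r)),np.cos(r)])
    else: d3=np.array([*d,1])
    d3=camR(f)@d3; p=np.array(f["position"])
    return p+d3*(z-p[2])/d3[2]
def proj(f,P):
    K=np.array(f["K"]); c=camR(f).T@(np.array(P)-np.array(f["position"])); return (K@c/c[2])[:2]
E
python3 - <<'E'
from h import *
print(arm.get_state())
a=arm.grab_frame("scene");b=arm.grab_frame("side")
for n,f in(("scene",a),("side",b)):
    print(n,f["position"],f["orientation"],f["K"])
    save(f,n+"0.png",s=1.4)
    for q in["stage","clip_tab","end_stop","specimen","specimen_grip","green_specimen","jar","brush"]:
        print(q,[(round(d["conf"],2),world(f,d["at"]).round(3).tolist(),proj(f,world(f,d["at"])).round().tolist()) for d in arm.recognise(q,f)])
E
```

```text
pics
{'t': 0.0, 'q': array([ 1.61507473e+00,  3.59382396e-01,  1.10892571e-02, -3.62660156e-04,
       -1.22411804e+00, -2.88105876e-01]), 'qd': array([-0.00109909, -0.00139455,  0.00138939,  0.00180921, -0.00042118,
       -0.00014238]), 'joint_efforts': array([ 8.63644673e-04, -5.82716274e+01,  2.93061072e+01,  6.99706972e+00,
        7.16474999e-03, -1.50871174e-04]), 'eef_pos': array([0.16285129, 0.65452436, 0.20353661]), 'ee_rot': array([ 3.13994749e+00, -1.32008491e-04, -2.43950860e-01]), 'force': array([-0.33222032,  0.2532235 ,  0.71285037]), 'moment': array([-0.05557875,  0.00356108,  0.02796509]), 'gripper_force': 0.0, 'width': 0.08743354840437359}
scene [ 1.14107431 -0.07897286  0.76266922] [-2.38361092 -0.00460397  1.56706338] [[438.83945849   0.         285.82745542]
 [  0.         438.83945849 212.91903555]
 [  0.           0.           1.        ]]
stage [(0.71, [0.658, -0.135, 0.028], [255.0, 291.0]), (0.57, [0.303, -0.272, 0.034], [206.0, 170.0]), (0.17, [0.667, -0.134, 0.054], [255.0, 288.0])]
clip_tab [(0.92, [0.667, -0.137, 0.053], [253.0, 288.0]), (0.83, [0.288, 
[... 769 characters left out ...]
     ]]
stage [(0.97, [0.627, -0.151, 0.027], [336.0, 240.0]), (0.62, [0.246, -0.298, 0.041], [159.0, 332.0]), (0.33, [0.516, -0.393, 0.019], [321.0, 356.0])]
clip_tab [(0.89, [0.279, -0.277, 0.073], [175.0, 308.0]), (0.72, [0.65, -0.137, 0.06], [346.0, 223.0])]
end_stop [(0.54, [0.688, -0.138, 0.034], [361.0, 229.0])]
specimen [(0.74, [0.506, 0.1, 0.005], [259.0, 180.0]), (0.61, [0.322, 0.129, 0.007], [185.0, 182.0])]
specimen_grip [(0.71, [0.509, 0.097, 0.012], [260.0, 178.0]), (0.64, [0.316, 0.121, 0.008], [183.0, 184.0])]
green_specimen [(0.6, [0.496, 0.236, 0.008], [245.0, 148.0])]
jar [(0.76, [0.752, 0.108, 0.047], [350.0, 153.0])]
brush [(0.84, [0.517, -0.393, 0.019], [322.0, 356.0])]
```

View pics/scene0.png

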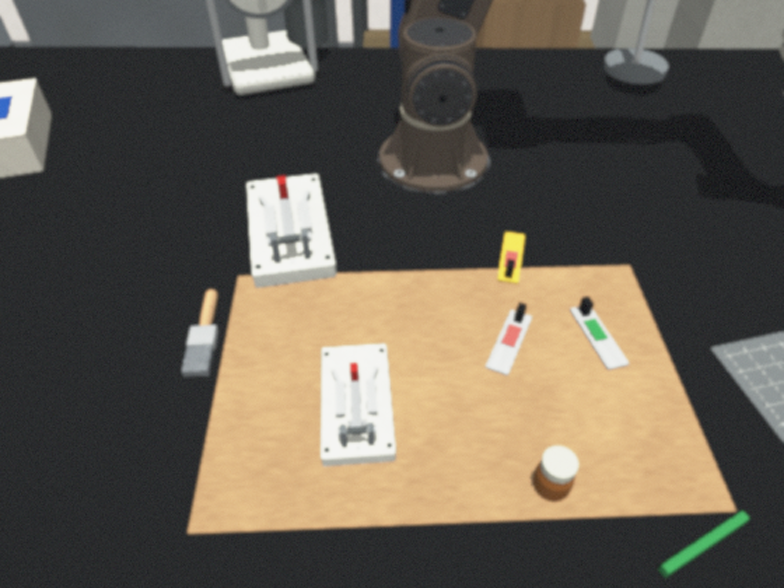

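View pics/side0.png

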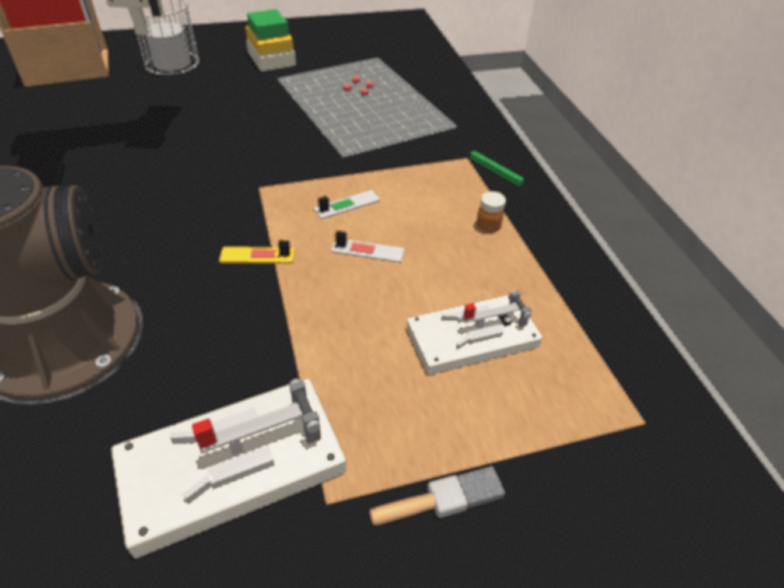

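Scene (display px): the small white clamp on the mat is at (357,402) and the large one at (290,228), so the small one is meant. The silver plate with the pink pad is at (510,340), and the yellow look-alike at (512,258) is to be left alone. The green plate is at (598,335), the jar at (556,470) and the brush at (200,335). I'll confirm with an enlarged crop.

Run:
```python
from h import *
a=arm.grab_frame("scene")
save(a,"crop1.png",(215,190,405,335),4.2)
for p in[(321,347),(386,345),(394,459),(322,460)]: print('top',ray(a,p[0]/1.4,p[1]/1.4,.025).round(4))
```

```text
top [ 0.5463 -0.195   0.025 ]
top [ 0.5424 -0.0952  0.025 ]
top [ 0.7363 -0.0822  0.025 ]
top [ 0.7377 -0.1774  0.025 ]
```

View pics/crop1.png

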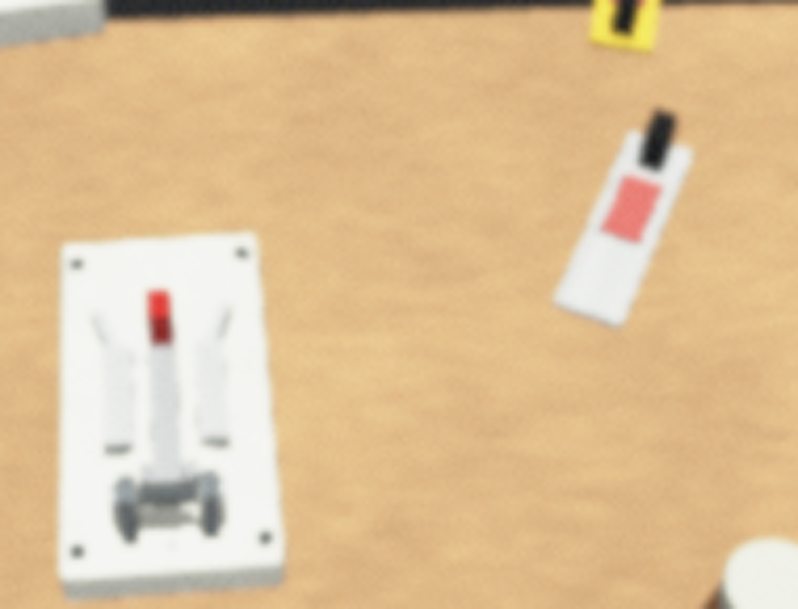

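Crop confirms both: the silver plate with the pink pad (crop 620,220) and the small clamp (crop 165,410). Now I'll fit the poses and plan the approach.

```bash
cat >> h.py <<'E'
from scipy.optimize import least_squares
def fit(f,pix,model,x0,pj=None):
    pj=pj or proj
    def res(x):
        c,s=np.cos(x[2]),np.sin(x[2])
        return np.concatenate([pj(f,[x[0]+c*m[0]-s*m[1],x[1]+s*m[0]+c*m[1],m[2]])-p for m,p in zip(model,pix)])
    r=least_squares(res,x0,loss='soft_l1'); return r.x,r.fun.reshape(-1,2)
def projf(f,P):
    K=np.array(f["K"]); c=camR(f).T@(np.array(P)-np.array(f["position"])); r=np.hypot(c[0],c[1]); th=np.arctan2(r,c[2])
    return np.array([K[0,2]+K[0,0]*th*c[0]/r,K[1,2]+K[1,1]*th*c[1]/r])
E
python3 - <<'E'
from h import *
a=arm.grab_frame("scene")
C=lambda L:[np.array(p)/4.2+[215,190]-.4 for p in L]
x,r=fit(a,C([(62,245),(256,235),(284,568),(62,580)]),[(-.095,-.05,.025),(-.095,.05,.025),(.095,.05,.025),(.095,-.05,.025)],[.64,-.137,.06])
print(x.round(4),r.round(1).tolist())
x,r=fit(a,C([(692,150),(620,325),(555,300),(628,132)]),[(-.065,.018,.005),(.065,.018,.005),(.065,-.018,.005),(-.065,-.018,.005)],[.51,.1,-.2])
print(x.round(4),r.round(1).tolist())
E
```

```text
[ 0.6381 -0.1374  0.0775] [[0.0, 0.3], [0.3, -0.2], [0.3, -0.6], [-0.7, 0.4]]
[ 0.5155  0.1004 -0.4251] [[-0.1, 0.1], [0.3, -0.1], [-0.3, 0.3], [0.2, -0.3]]
```

>>> servo_tool --pt "-1 36 0 0 0 0 -2" --pt "-1 36 0 0 0 0 -2" --pt "-1 0 40 0 0 0 0" --pt "-1 0 40 0 0 0 0" --pt "-1 0 40 0 0 0 0" --pt "-1 0 40 0 0 0 0" --pt "-1 0 40 0 0 0 0"

```text
t: 1.58
eef_pos: [0.1984, 0.4399, 0.2041]
ee_rot: [3.141, -0.0, -0.174]
force: [-1.1, -0.2, 0.7]
width: 0.0875
gripper_force: 0.0
```

>>> servo_tool --pt "-1 29 27.5 0 0 0 0" --pt "-1 29 27.5 0 0 0 0" --pt "-1 29 27.5 0 0 0 0" --pt "-1 29 27.5 0 0 0 0" --pt "-1 29 27.5 0 0 0 0" --pt "-1 29 27.5 0 0 0 0" --pt "-1 29 27.5 0 0 0 0" --pt "-1 29 27.5 0 0 0 0" --pt "-1 29 27.5 0 0 0 0" --pt "-1 29 27.5 0 0 0 0" --pt "-1 29 27.5 0 0 0 0" --pt "-1 29 27.5 0 0 0 0" --pt "-1 29 27.5 0 0 0 0" --pt "-1 29 27.5 0 0 0 0" --pt "-1 29 27.5 0 0 0 0" --pt "-1 29 27.5 0 0 0 0" --pt "-1 29 27.5 0 0 0 0" --pt "-1 29 27.5 0 0 0 0" --pt "-1 0 0 0 0 0 -7.1" --pt "-1 0 0 0 0 0 -7.1"

```text
t: 3.25
eef_pos: [0.6275, -0.1383, 0.203]
ee_rot: [3.141, 0.002, 0.076]
force: [-0.7, 0.5, -0.3]
width: 0.0878
gripper_force: 0.0
```

Run:
```python
from h import *
s=arm.get_state();print(s["eef_pos"],s["ee_rot"])
f=arm.grab_frame("wrist"); save(f,"w1.png",s=1.4); print(f["position"],f["orientation"],f["K"])
c,s_=np.cos(.0775),np.sin(.0775)
for m in [(-.095,-.05,.025),(-.095,.05,.025),(.095,.05,.025),(.095,-.05,.025),(-.013,0,.079),(.075,0,.055)]:
    print(m,(projf(f,[.6381+c*m[0]-s_*m[1],-.1374+s_*m[0]+c*m[1],m[2]])*1.4).round(0))
for q in["clip_tab","end_stop","specimen_grip"]:
    print(q,[(round(d["conf"],2),world(f,d["at"]).round(4).tolist()) for d in arm.recognise(q,f)])
```

```text
[ 0.62750794 -0.13833727  0.2030472 ] [3.14149306e+00 1.85860588e-03 7.57633019e-02]
[ 0.70172065 -0.13287515  0.38295802] [ 2.86291589e+00  8.24709253e-04 -1.49422861e+00] [[325.1922621    0.         277.31238283]
 [  0.         325.1922621  208.94004518]
 [  0.           0.           1.        ]]
(-0.095, -0.05, 0.025) [446. 355.]
(-0.095, 0.05, 0.025) [330. 355.]
(0.095, 0.05, 0.025) [324. 127.]
(0.095, -0.05, 0.025) [452. 127.]
(-0.013, 0, 0.079) [388. 278.]
(0.075, 0, 0.055) [388. 150.]
clip_tab [(0.94, [0.6674, -0.1362, 0.0534])]
end_stop [(0.69, [0.6891, -0.1381, 0.0375])]
specimen_grip [(0.7, [0.5542, 0.0853, 0.0021])]
```

View pics/w1.png

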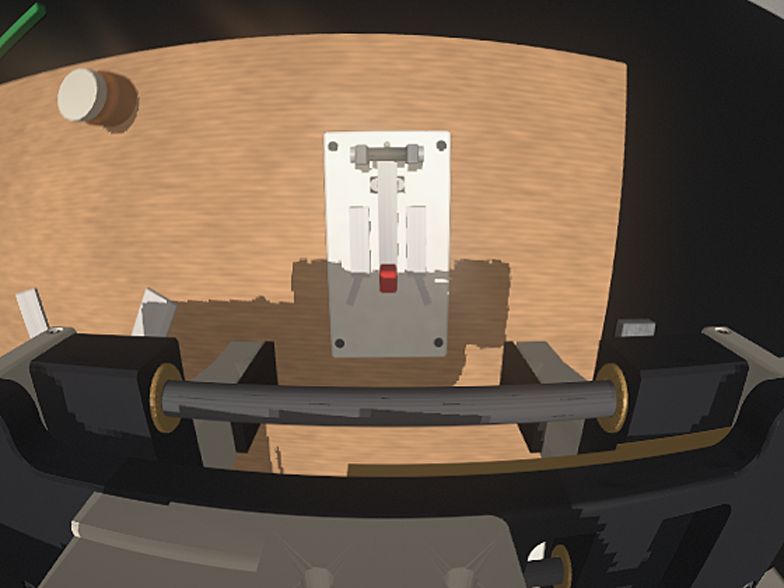

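The wrist picture shows the clamp corners at (327,354), (447,355), (450,131), (325,131), the tab at (388,277) and the end stop's ends sticking out at (375..403,184). All of it is close to the prediction.

Run:
```python
from h import *
f=arm.grab_frame("wrist")
x,r=fit(f,[np.array(p)/1.4-.2 for p in[(328.5,355),(447,355.5),(450.5,131),(324.5,131)]],[(-.095,-.05,.025),(-.095,.05,.025),(.095,.05,.025),(.095,-.05,.025)][1::-1]+[(.095,-.05,.025),(.095,.05,.025)],[.638,-.137,.07],projf)
print(x.round(4),r.round(1).tolist())
c,s=np.cos(x[2]),np.sin(x[2])
for m in [(-.013,0),(.039,0),(.045,0),(.051,0)]: print(m,np.array([x[0]+c*m[0]-s*m[1],x[1]+s*m[0]+c*m[1]]).round(4), (projf(f,[x[0]+c*m[0],x[1]+s*m[0],.035])*1.4).round(0))
for p in[(388,265),(388,277),(388,178),(388,191)]: print(p,ray(f,p[0]/1.4-.2,p[1]/1.4-.2,.079 if p[1]>200 else .035,True).round(4))
save(f,"w2.png",(215,80,345,270),3.1)
```

```text
[ 0.636  -0.1344  0.0706] [[1.0, 1.3], [-1.1, 1.0], [0.8, -0.9], [-0.7, -0.9]]
(-0.013, 0) [ 0.623  -0.1354] [387. 266.]
(0.039, 0) [ 0.6749 -0.1317] [387. 200.]
(0.045, 0) [ 0.6809 -0.1313] [387. 192.]
(0.051, 0) [ 0.6868 -0.1308] [387. 185.]
(388, 265) [ 0.6339 -0.135   0.079 ]
(388, 277) [ 0.6254 -0.1356  0.079 ]
(388, 178) [ 0.6921 -0.1309  0.035 ]
(388, 191) [ 0.6821 -0.1316  0.035 ]
```

View pics/w2.png

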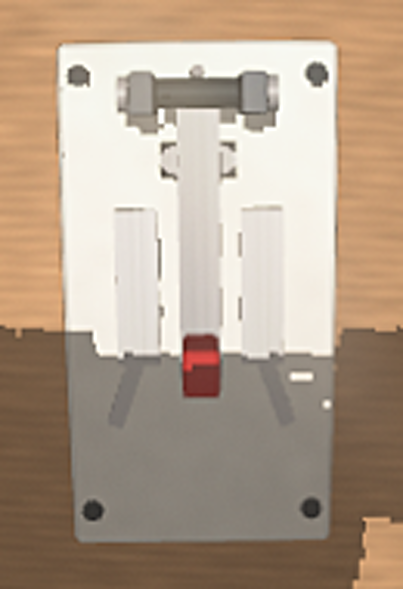

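>>> servo_tool --pt "-1 -4 -1.5 30 0 0 0" --pt "-1 0 0 40 0 0 0" --pt "-1 0 0 40 0 0 0" --pt "-1 0 0 25 0 0 0" --pt "-1 0 0 18 0 0 0" --pt "-1 0 0 0 0 0 0" --pt "1 0 0 0 0 0 0" --pt "1 0 0 0 0 0 0" --pt "1 0 0 0 0 0 0" --pt "1 0 0 0 0 0 0" --pt "1 0 0 0 0 0 0" --pt "1 0 0 0 0 0 0" --pt "1 0 0 0 0 0 0" --squeeze 20

```text
t: 4.58
eef_pos: [0.623, -0.1348, 0.052]
ee_rot: [-3.142, -0.001, 0.074]
force: [-0.2, -1.4, -0.1]
width: 0.0465
gripper_force: 0.0
```

>>> servo_tool --pt "1 0 0 0 0 0 0" --pt "1 0 0 0 0 0 0" --pt "1 0 0 0 0 0 0" --pt "1 0 0 0 0 0 0" --pt "1 0 0 0 0 0 0" --pt "1 0 0 0 0 0 0" --pt "1 0 0 0 0 0 0"

```text
t: 5.17
eef_pos: [0.6229, -0.1378, 0.0515]
ee_rot: [3.138, 0.001, 0.074]
force: [2.4, -14.9, -3.9]
width: 0.0115
gripper_force: 20.0
```

Run:
```python
from h import *
s=arm.get_state();print({k:np.round(s[k],4) for k in("t","eef_pos","ee_rot","force","moment","width","gripper_force")})
```

```text
{'t': np.float64(5.1667), 'eef_pos': array([ 0.6229, -0.1378,  0.0515]), 'ee_rot': array([3.1383e+00, 5.0000e-04, 7.3900e-02]), 'force': array([  2.4135, -14.9056,  -3.8928]), 'moment': array([-5.6404, -0.9626,  0.0609]), 'width': np.float64(0.0115), 'gripper_force': np.float64(20.0013)}
```

>>> servo_tool --pt "1 0 1.5 0 0 0 0" --pt "1 0 1.5 0 0 0 0" --pt "1 0 0 0 0 0 0"

```text
t: 5.42
eef_pos: [0.6229, -0.1382, 0.0514]
ee_rot: [3.141, 0.0, 0.074]
force: [-0.8, -3.3, -1.2]
width: 0.0117
gripper_force: 20.0
```

>>> servo_tool --pt "1 0 0.7 -5.3 0 -3.44 0" --pt "1 0 0 -5.3 0 -3.44 0" --pt "1 0 0 -5.3 0 -3.44 0" --pt "1 0 0 -5.3 0 -3.44 0" --pt "1 0 0 -5.3 0 -3.44 0" --pt "1 0 0 -5.3 0 -3.44 0" --pt "1 0 0 -5.3 0 -3.44 0" --pt "1 0 0 -5.3 0 -3.44 0" --pt "1 0 0 -5.3 0 -3.44 0" --pt "1 0 0 -5.3 0 -3.44 0" --pt "1 0 0 0 0 0 0" --pt "1 0 0 0 0 0 0"

```text
t: 6.42
eef_pos: [0.6363, -0.1372, 0.102]
ee_rot: [3.141, 0.605, 0.075]
force: [-1.8, 2.5, 8.6]
width: 0.0117
gripper_force: 20.0
```

>>> servo_tool --pt "-1 0 0 0 0 0 0" --pt "-1 0 0 0 0 0 0" --pt "-1 0 0 0 0 0 0" --pt "-1 0 0 0 0 0 0" --pt "-1 0 0 0 0 0 0" --pt "-1 0 0 -27 0 0 0" --pt "-1 0 0 -27 0 0 0" --pt "-1 0 0 -27 0 0 0" --pt "-1 0 0 0 0 6.94 0" --pt "-1 0 0 0 0 6.94 0" --pt "-1 0 0 0 0 6.94 0" --pt "-1 0 0 0 0 6.94 0" --pt "-1 0 0 0 0 6.94 0" --pt "-1 0 0 0 0 0 7.15" --pt "-1 0 0 0 0 0 7.15" --pt "-1 0 0 0 0 0 7.15" --pt "-1 0 0 0 0 0 7.15"

```text
t: 7.83
eef_pos: [0.6822, -0.1341, 0.1695]
ee_rot: [-3.138, -0.006, -0.432]
force: [-0.2, 0.6, 0.9]
width: 0.0877
gripper_force: 0.0
```

>>> servo_tool --pt "-1 -37.4 -17.9 0 0 0 0" --pt "-1 -37.4 -17.9 0 0 0 0" --pt "-1 -37.4 -17.9 0 0 0 0" --pt "-1 -37.4 -17.9 0 0 0 0" --pt "-1 -37.4 -17.9 0 0 0 0" --pt "-1 -37.4 -17.9 0 0 0 0" --pt "-1 -37.4 -17.9 0 0 0 0" --pt "-1 -37.4 -17.9 0 0 0 0" --pt "-1 0 0 0 0 0 0"

```text
t: 8.58
eef_pos: [0.4657, 0.1238, 0.1683]
ee_rot: [-3.137, -0.005, -0.421]
force: [-0.9, -0.1, 0.1]
width: 0.0875
gripper_force: 0.0
```

Run:
```python
from h import *
s=arm.get_state();print(s["eef_pos"],s["ee_rot"])
f=arm.grab_frame("wrist"); save(f,"w3.png",s=1.4)
x=[.5155,.1004,-.4251]; c,s_=np.cos(x[2]),np.sin(x[2])
for m in [(-.065,-.018,.005),(-.065,.018,.005),(.065,.018,.005),(.065,-.018,.005),(-.05,0,.035)]:
    print(m,(projf(f,[x[0]+c*m[0]-s_*m[1],x[1]+s_*m[0]+c*m[1],m[2]])*1.4).round(0))
```

```text
[0.46568077 0.12378618 0.16832787] [-3.1368086  -0.00453887 -0.42056689]
(-0.065, -0.018, 0.005) [414. 277.]
(-0.065, 0.018, 0.005) [367. 276.]
(0.065, 0.018, 0.005) [367. 107.]
(0.065, -0.018, 0.005) [416. 107.]
(-0.05, 0, 0.035) [391. 266.]
```

View pics/w3.png

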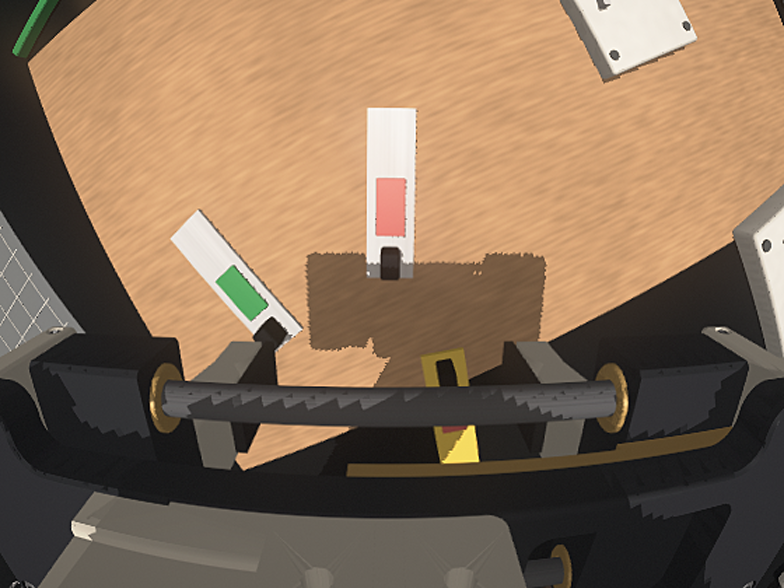

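Wrist view: the pink plate is at corners (368,107), (416,107), (411,277), (367,276) and its grip block at (390,264), matching the prediction within a pixel or two. The green and yellow plates are clear of the fingers. I'll go down and grip.

>>> servo_tool --pt "-0.2 5 0.8 20 0 -0.3 0" --pt "-0.2 0 0 40 0 0 0" --pt "-0.2 0 0 40 0 0 0" --pt "-0.2 0 0 35 0 0 0" --pt "-0.2 0 0 15 0 0 0" --pt "-0.2 0 0 8.5 0 0 0" --pt "-0.2 0 0 0 0 0 0" --squeeze 40

```text
t: 9.22
eef_pos: [0.473, 0.1161, 0.0075]
ee_rot: [3.141, 0.002, -0.426]
force: [-0.0, 0.4, 0.2]
width: 0.0532
gripper_force: 0.0
```

>>> servo_tool --pt "1 0 0 0 0 0 0" --pt "1 0 0 0 0 0 0" --pt "1 0 0 0 0 0 0" --pt "1 0 0 0 0 0 0" --pt "1 0 0 0 0 0 0" --pt "1 0 0 0 0 0 0" --pt "1 0 0 0 0 0 0" --pt "1 0 0 0 0 0 0"

```text
t: 9.88
eef_pos: [0.4739, 0.1177, 0.0096]
ee_rot: [-3.138, 0.0, -0.425]
force: [-0.7, 1.5, 4.3]
width: 0.012
gripper_force: 40.0
```

>>> servo_tool --pt "1 0 0 -15 0 0 0" --pt "1 0 0 -25 0 0 0" --pt "1 0 0 -25 0 0 0" --pt "1 0 0 0 0 0 -7.15" --pt "1 0 0 0 0 0 -7.15" --pt "1 0 0 0 0 0 -7.15" --pt "1 0 0 0 0 0 -7.15" --pt "1 0 0 0 0 0 0" --pt "1 0 0 0 0 0 0"

```text
t: 10.63
eef_pos: [0.4732, 0.117, 0.0739]
ee_rot: [-3.139, -0.0, 0.07]
force: [-1.0, -0.1, -1.5]
width: 0.0122
gripper_force: 40.0
```

>>> servo_tool --pt "1 -4.5 38 0 0 0 0" --pt "1 -4.5 38 0 0 0 0" --pt "1 -4.5 38 0 0 0 0" --pt "1 -4.5 38 0 0 0 0" --pt "1 -4.5 38 0 0 0 0" --pt "1 -4.5 38 0 0 0 0" --pt "1 -4.5 38 0 0 0 0" --pt "1 0 0 0 0 0 -0.3" --pt "1 0 0 0 0 0 0" --pt "1 0 0 0 0 0 0"

```text
t: 11.47
eef_pos: [0.4615, -0.1507, 0.0732]
ee_rot: [-3.139, -0.0, 0.075]
force: [-0.2, -0.9, -0.8]
width: 0.0123
gripper_force: 40.0
```

Run:
```python
from h import *
s=arm.get_state();print(s["eef_pos"],s["ee_rot"],s["force"])
f=arm.grab_frame("wrist"); save(f,"w4.png",s=1.4)
print(f["position"])
x=[.6375,-.1374,.075]; c,s_=np.cos(x[2]),np.sin(x[2])
for m in [(-.095,-.05,.025),(-.095,.05,.025),(.095,.05,.025),(.095,-.05,.025),(-.095,0,.025),(-.02,0.0245,.0365),(-.02,-0.0245,.0365),(.035,0.0245,.0365),(.035,-0.0245,.0365)]:
    print(m,(projf(f,[x[0]+c*m[0]-s_*m[1],x[1]+s_*m[0]+c*m[1],m[2]])*1.4).round(0))
```

```text
[ 0.46146106 -0.15065292  0.07320168] [-3.13897231e+00 -1.79236925e-04  7.47486881e-02] [-0.16662164 -0.85957931 -0.78128166]
[ 0.53534242 -0.1457785   0.25327024]
(-0.095, -0.05, 0.025) [488. 154.]
(-0.095, 0.05, 0.025) [289. 154.]
(0.095, 0.05, 0.025) [ 300. -153.]
(0.095, -0.05, 0.025) [ 477. -154.]
(-0.095, 0, 0.025) [388. 152.]
(-0.02, 0.0245, 0.0365) [337.   2.]
(-0.02, -0.0245, 0.0365) [440.   2.]
(0.035, 0.0245, 0.0365) [340. -89.]
(0.035, -0.0245, 0.0365) [437. -90.]
```

View pics/w4.png

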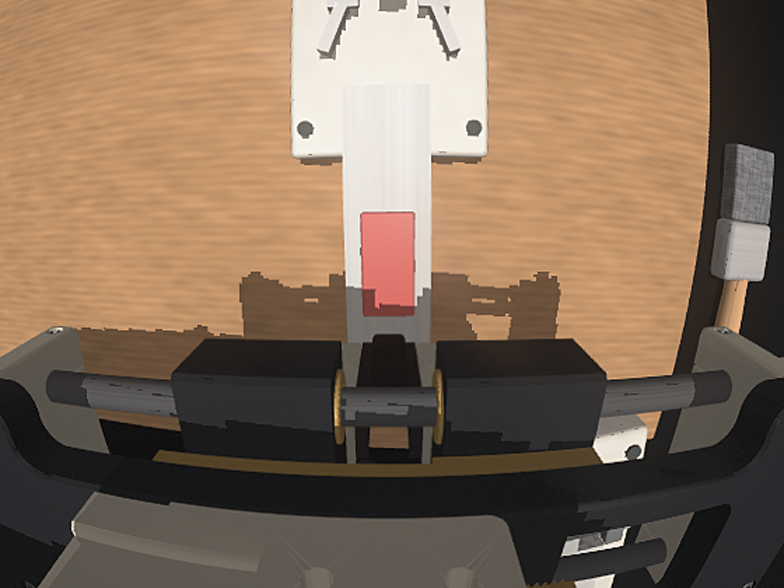

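Wrist view: plate nose corners at (345,84), (431,85), clamp front corners at (292,155), (488,154), flare tips at (320,55), (457,53). All share a midline near u = 388–390, so the plate is centred to about 1 mm and parallel.

Run:
```python
from h import *
f=arm.grab_frame("wrist")
for p,z in[((345,85),.069),((431,85),.069),((388,85),.069),((345,330),.069),((431,330),.069),((292,155),.025),((488,154),.025),((320,55),.0365),((457,53),.0365)]:
    w=ray(f,p[0]/1.4-.2,p[1]/1.4-.2,z,True); d=w[:2]-[.6375,-.1374]; print(p,w.round(4),"stage",(d@[.9972,.075]).round(4),(d@[-.075,.9972]).round(4))
```

```text
(345, 85) [ 0.5678 -0.1244  0.069 ] stage -0.0685 0.0182
(431, 85) [ 0.5705 -0.1586  0.069 ] stage -0.0684 -0.0161
(388, 85) [ 0.5689 -0.1415  0.069 ] stage -0.0687 0.001
(345, 330) [ 0.4651 -0.1309  0.069 ] stage -0.1714 0.0194
(431, 330) [ 0.4681 -0.168   0.069 ] stage -0.1713 -0.0178
(292, 155) [ 0.5387 -0.0954  0.025 ] stage -0.0954 0.0493
(488, 154) [ 0.5469 -0.1933  0.025 ] stage -0.0945 -0.049
(320, 55) [ 0.5881 -0.1076  0.0365] stage -0.047 0.0334
(457, 53) [ 0.5941 -0.1721  0.0365] stage -0.0459 -0.0314
```

>>> servo_tool --pt "1 0 0 20 0 0 0" --pt "1 0 0 12 0 0 0" --pt "1 0 0 4 0 0 0" --pt "1 0 0 1 0 0 0" --pt "1 0 0 0 0 0 0" --pt "1 0 0 0 0 0 0"

```text
t: 12.07
eef_pos: [0.4625, -0.1498, 0.0371]
ee_rot: [-3.139, -0.002, 0.08]
force: [0.2, 0.4, -1.7]
width: 0.0124
gripper_force: 40.0
```

>>> servo_tool --pt "1 0 0 0.7 0 0 0" --pt "1 0 0 0 0 0 0" --pt "1 0 0 0 0 0 0"

```text
t: 12.32
eef_pos: [0.4621, -0.1503, 0.0362]
ee_rot: [-3.139, -0.002, 0.079]
force: [-0.3, -0.9, -0.3]
width: 0.012
gripper_force: 40.0
```

>>> servo_tool --pt "1 0 0 0.8 0 0 0" --pt "1 0 0 0 0 0 0" --pt "1 0 0 0 0 0 0"

```text
t: 12.57
eef_pos: [0.4618, -0.1504, 0.035]
ee_rot: [-3.139, -0.001, 0.079]
force: [-0.2, 0.8, -0.7]
width: 0.0123
gripper_force: 40.0
```

>>> servo_tool --pt "1 0 0 0.6 0 0 0" --pt "1 0 0 0 0 0 0" --pt "1 0 0 0 0 0 0"

```text
t: 12.82
eef_pos: [0.4617, -0.1503, 0.0343]
ee_rot: [-3.139, -0.001, 0.079]
force: [-0.4, -0.5, -0.9]
width: 0.0124
gripper_force: 40.0
```

>>> servo_tool --pt "1 9 0 0 0 0 0.1" --pt "1 9 0 0 0 0 0.1" --pt "1 9 0 0 0 0 0" --pt "1 9 0 0 0 0 0" --pt "1 9 0 0 0 0 0" --pt "1 0 0 0 0 0 0" --pt "1 0 0 0 0 0 0"

```text
t: 13.4
eef_pos: [0.5077, -0.1467, 0.0342]
ee_rot: [-3.139, -0.001, 0.076]
force: [0.3, 0.8, -0.6]
width: 0.0125
gripper_force: 40.0
```

>>> servo_tool --pt "1 5 0 0 0 0 0" --pt "1 5 0 0 0 0 0" --pt "1 5 0 0 0 0 0" --pt "1 0 0 0 0 0 0"

```text
t: 13.73
eef_pos: [0.5221, -0.1458, 0.0346]
ee_rot: [-3.139, -0.001, 0.076]
force: [-2.1, -0.3, 3.5]
width: 0.0124
gripper_force: 40.0
```

>>> servo_tool --pt "1 4 0 0 0 0 0" --pt "1 4 0 0 0 0 0" --pt "1 4 0 0 0 0 0" --pt "1 0 0 0 0 0 0" --pt "1 0 0 0 0 0 0"

```text
t: 14.15
eef_pos: [0.5338, -0.1449, 0.0346]
ee_rot: [-3.139, -0.001, 0.076]
force: [-1.8, -1.1, 3.0]
width: 0.0122
gripper_force: 40.0
```

>>> servo_tool --pt "1 4 0 0 0 0 0" --pt "1 4 0 0 0 0 0" --pt "1 4 0 0 0 0 0" --pt "1 4 0 0 0 0 0" --pt "1 4 0 0 0 0 0" --pt "1 0 0 0 0 0 0" --pt "1 0 0 0 0 0 0"

```text
t: 14.73
eef_pos: [0.5532, -0.1434, 0.0346]
ee_rot: [-3.139, -0.0, 0.076]
force: [-3.6, -1.2, 5.5]
width: 0.0121
gripper_force: 40.0
```

>>> servo_tool --pt "1 2 0 0 0 0 0" --pt "1 2 0 0 0 0 0" --pt "1 1 0 0 0 0 0" --pt "1 0 0 0 0 0 0" --pt "1 0 0 0 0 0 0"

```text
t: 15.15
eef_pos: [0.5575, -0.1431, 0.0345]
ee_rot: [-3.139, 0.001, 0.075]
force: [-5.0, -0.2, 6.9]
width: 0.0122
gripper_force: 40.0
```

>>> servo_tool --pt "1 0 0 -0.5 0 0 0" --pt "1 0 0 0 0 0 0" --pt "1 0 0 0 0 0 0"

```text
t: 15.4
eef_pos: [0.5589, -0.1428, 0.0348]
ee_rot: [-3.139, -0.001, 0.076]
force: [-0.6, 0.2, -0.9]
width: 0.0119
gripper_force: 40.0
```

>>> servo_tool --pt "1 2 0 0 0 0 0" --pt "1 2 0 0 0 0 0" --pt "1 2 0 0 0 0 0" --pt "1 0 0 0 0 0 0" --pt "1 0 0 0 0 0 0"

```text
t: 15.82
eef_pos: [0.5648, -0.1424, 0.0348]
ee_rot: [-3.139, -0.001, 0.076]
force: [-0.4, -1.2, -1.2]
width: 0.0121
gripper_force: 40.0
```

>>> servo_tool --pt "1 1 0 0 0 0 0" --pt "1 1 0 0 0 0 0" --pt "1 0 0 0 0 0 0" --pt "1 0 0 0 0 0 0"

```text
t: 16.15
eef_pos: [0.5666, -0.1423, 0.0349]
ee_rot: [-3.139, -0.001, 0.076]
force: [-0.1, -0.8, 0.1]
width: 0.0124
gripper_force: 40.0
```

Nose is at about 39 mm now, so I'll advance in 1 mm steps.

>>> servo_tool --pt "1 1 0 0 0 0 0" --pt "1 1 0 0 0 0 0" --pt "1 0 0 0 0 0 0"

```text
t: 16.4
eef_pos: [0.5686, -0.1422, 0.0349]
ee_rot: [-3.139, -0.001, 0.076]
force: [-0.6, 0.2, -0.7]
width: 0.0122
gripper_force: 40.0
```

>>> servo_tool --pt "1 1 0 0 0 0 0" --pt "1 0 0 0 0 0 0"

```text
t: 16.57
eef_pos: [0.5696, -0.1421, 0.0349]
ee_rot: [-3.139, -0.001, 0.076]
force: [-0.2, -0.3, -1.0]
width: 0.0125
gripper_force: 40.0
```

>>> servo_tool --pt "1 1 0 0 0 0 0" --pt "1 0 0 0 0 0 0"

```text
t: 16.73
eef_pos: [0.5706, -0.142, 0.0349]
ee_rot: [-3.139, -0.001, 0.076]
force: [-0.5, 0.5, -0.9]
width: 0.0126
gripper_force: 40.0
```

>>> servo_tool --pt "1 1 0 0 0 0 0" --pt "1 0 0 0 0 0 0"

```text
t: 16.9
eef_pos: [0.5716, -0.1419, 0.0349]
ee_rot: [-3.139, -0.001, 0.076]
force: [0.9, 0.7, 0.0]
width: 0.0121
gripper_force: 40.0
```

>>> servo_tool --pt "1 1 0 0 0 0 0" --pt "1 0 0 0 0 0 0"

```text
t: 17.07
eef_pos: [0.5726, -0.1418, 0.0349]
ee_rot: [-3.139, -0.001, 0.076]
force: [-0.5, 0.1, -0.4]
width: 0.0125
gripper_force: 40.0
```

>>> servo_tool --pt "1 1 0 0 0 0 0" --pt "1 0 0 0 0 0 0"

```text
t: 17.23
eef_pos: [0.5726, -0.1418, 0.0347]
ee_rot: [-3.139, 0.001, 0.075]
force: [-2.9, 0.1, -0.0]
width: 0.0126
gripper_force: 40.0
```

Contact: x has stopped and fx is -2.9 N. I'll press a little more and hold.

>>> servo_tool --pt "1 0.6 0 0 0 0 0" --pt "1 0 0 0 0 0 0" --pt "1 0 0 0 0 0 0" --pt "1 0 0 0 0 0 0" --pt "1 0 0 0 0 0 0"

```text
t: 17.65
eef_pos: [0.5726, -0.1418, 0.0346]
ee_rot: [-3.139, 0.002, 0.075]
force: [-5.1, 1.2, 1.9]
width: 0.0124
gripper_force: 40.0
```

>>> servo_tool --pt "-0.2 0 0 0 0 0 0" --pt "-0.2 0 0 0 0 0 0" --pt "-0.2 0 0 0 0 0 0" --pt "-0.2 0 0 0 0 0 0" --pt "-0.2 0 0 0 0 0 0" --pt "-0.2 0 0 -15 0 0 0" --pt "-0.2 0 0 -40 0 0 0" --pt "-0.2 0 0 -40 0 0 0" --pt "-0.2 0 0 -40 0 0 0" --pt "-0.2 0 0 -40 0 0 0" --pt "-0.2 36.5 0 0 0 0 0" --pt "-0.2 36.5 0 0 0 0 0" --pt "-0.2 36.5 0 0 0 0 0" --pt "-0.2 0 0 0 0 -6.88 0" --pt "-0.2 0 0 0 0 -6.88 0" --pt "-0.2 0 0 0 0 -6.88 0" --pt "-0.2 0 0 0 0 -6.88 0" --pt "-0.2 0 0 0 0 -6.88 0" --pt "-0.2 0 0 0 0 0 0"

```text
t: 19.23
eef_pos: [0.6825, -0.1329, 0.1945]
ee_rot: [-3.136, 0.631, 0.079]
force: [1.4, 0.6, -10.9]
width: 0.0525
gripper_force: 0.0
```

Run:
```python
from h import *
s=arm.get_state();print(s["eef_pos"],s["ee_rot"],s["force"],s["width"])
f=arm.grab_frame("side"); save(f,"s2.png",(270,120,450,300),3.3)
```

```text
[ 0.68254328 -0.13287199  0.19454694] [-3.13628765  0.63065743  0.07885369] [  1.43445879   0.55699662 -10.90809692] 0.05254369919066353
```

View pics/s2.png

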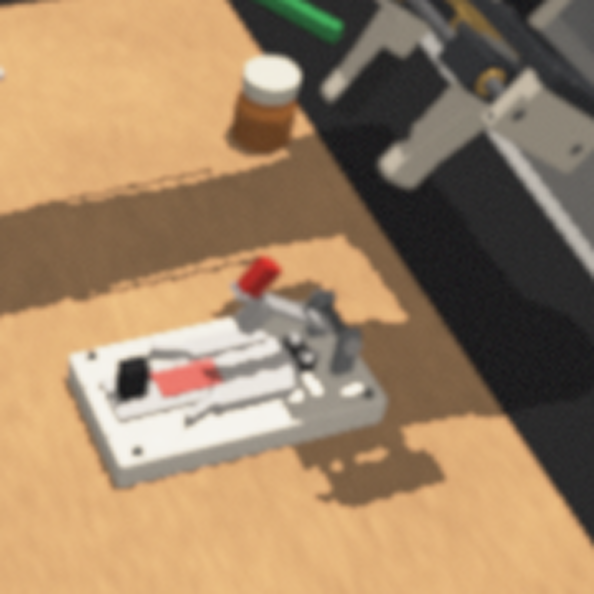

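The plate (pink pad at crop 185,378) is in the channel against the stop, and the clip is up with its tab at crop (258,275). I'll let the arm settle, then regrasp.

>>> servo_tool --pt "-0.2 0 0 0 0 0 0" --pt "-0.2 0 0 0 0 0 0" --pt "-0.2 0 0 0 0 0 0"

```text
t: 19.53
eef_pos: [0.6835, -0.1343, 0.2143]
ee_rot: [-3.14, 0.592, 0.077]
force: [-0.3, 0.3, 1.2]
width: 0.0525
gripper_force: 0.0
```

>>> servo_tool --pt "-0.2 23.5 0 0 0 -0.8 0" --pt "-0.2 0 0 35 0 0 0" --pt "-0.2 0 0 35 0 0 0" --pt "-0.2 0 0 30 0 0 0" --pt "-0.2 0 0 17 0 0 0" --pt "-0.2 0 0 0 0 0 0" --pt "-0.2 0 0 0 0 0 0" --pt "-0.2 0 0 0 0 0 0"

```text
t: 20.2
eef_pos: [0.6369, -0.1375, 0.1051]
ee_rot: [-3.139, 0.607, 0.077]
force: [0.6, -0.7, 1.0]
width: 0.0525
gripper_force: 0.0
```

>>> servo_tool --pt "-0.2 0 0 2 0 0 0" --pt "1 0 0 0 0 0 0" --pt "1 0 0 0 0 0 0" --pt "1 0 0 0 0 0 0" --pt "1 0 0 0 0 0 0" --pt "1 0 0 0 0 0 0" --pt "1 0 0 0 0 0 0" --pt "1 0 0 0 0 0 0" --pt "1 0 0 0 0 0 0" --squeeze 25

```text
t: 20.95
eef_pos: [0.6341, -0.1373, 0.0993]
ee_rot: [-3.138, 0.614, 0.077]
force: [-0.3, 0.2, -0.8]
width: 0.0115
gripper_force: 25.0
```

>>> servo_tool --pt "1 0.4 0 3.57 0 2.29 0" --pt "1 0.4 0 3.57 0 2.29 0" --pt "1 0.4 0 3.57 0 2.29 0" --pt "1 0.4 0 3.57 0 2.29 0" --pt "1 0.4 0 3.57 0 2.29 0" --pt "1 0.4 0 3.57 0 2.29 0" --pt "1 0 0 0 0 0 0"

```text
t: 21.53
eef_pos: [0.6266, -0.1379, 0.0807]
ee_rot: [-3.139, 0.368, 0.077]
force: [5.8, 0.4, -2.3]
width: 0.0114
gripper_force: 25.0
```

>>> servo_tool --pt "1 0.4 0 3.57 0 2.29 0" --pt "1 0.4 0 3.57 0 2.29 0" --pt "1 0.4 0 3.57 0 2.29 0" --pt "1 0.4 0 3.57 0 2.29 0" --pt "1 0.4 0 3.57 0 2.29 0" --pt "1 0.4 0 3.57 0 2.29 0" --pt "1 0 0 0 0 0 0" --pt "1 0 0 0 0 0 0"

```text
t: 22.2
eef_pos: [0.6223, -0.1383, 0.0585]
ee_rot: [-3.139, 0.136, 0.076]
force: [1.0, -1.7, -4.6]
width: 0.0113
gripper_force: 25.0
```

>>> servo_tool --pt "1 0.2 0 1.8 0 1.15 0" --pt "1 0.2 0 1.8 0 1.15 0" --pt "1 0 0 0 0 0 0" --pt "1 0 0 0 0 0 0"

```text
t: 22.53
eef_pos: [0.6221, -0.1383, 0.0546]
ee_rot: [-3.139, 0.097, 0.076]
force: [1.6, -1.1, -2.5]
width: 0.0119
gripper_force: 25.0
```

>>> servo_tool --pt "1 0.1 0 0.9 0 0.57 0" --pt "1 0 0 0 0 0 0" --pt "1 0 0 0 0 0 0"

```text
t: 22.78
eef_pos: [0.6221, -0.1383, 0.0537]
ee_rot: [-3.139, 0.085, 0.076]
force: [1.3, -2.0, -4.4]
width: 0.0115
gripper_force: 25.0
```

>>> servo_tool --pt "1 0.1 0 0.9 0 0.57 0" --pt "1 0 0 0 0 0 0" --pt "1 0 0 0 0 0 0"

```text
t: 23.03
eef_pos: [0.6222, -0.1382, 0.053]
ee_rot: [-3.139, 0.074, 0.076]
force: [0.9, -2.7, -3.9]
width: 0.0115
gripper_force: 25.0
```

>>> servo_tool --pt "1 0.1 0 0.9 0 0.57 0" --pt "1 0 0 0 0 0 0" --pt "1 0 0 0 0 0 0"

```text
t: 23.28
eef_pos: [0.6223, -0.1382, 0.0522]
ee_rot: [-3.139, 0.064, 0.076]
force: [1.6, -2.4, -5.2]
width: 0.0117
gripper_force: 25.0
```

>>> servo_tool --pt "1 0 0 0.8 0 0.5 0" --pt "1 0 0 0 0 0 0" --pt "1 0 0 0 0 0 0"

```text
t: 23.53
eef_pos: [0.6224, -0.1382, 0.0519]
ee_rot: [-3.139, 0.055, 0.076]
force: [0.0, -2.2, 1.4]
width: 0.0113
gripper_force: 25.0
```

>>> servo_tool --pt "1 0 0 0.6 0 0.4 0" --pt "1 0 0 0 0 0 0" --pt "1 0 0 0 0 0 0"

```text
t: 23.78
eef_pos: [0.6226, -0.1382, 0.0518]
ee_rot: [-3.139, 0.047, 0.076]
force: [-0.3, -1.2, 5.3]
width: 0.0118
gripper_force: 25.0
```

Clip is down on the plate. I'll back off the push, open and retreat.

>>> servo_tool --pt "1 0 0 -0.7 0 0 0" --pt "1 0 0 0 0 0 0" --pt "-0.2 0 0 0 0 0 0" --pt "-0.2 0 0 0 0 0 0" --pt "-0.2 0 0 0 0 0 0" --pt "-0.2 0 0 0 0 0 0" --pt "-0.2 0 0 0 0 0 0" --pt "-0.2 0 0 -15 0 0 0" --pt "-0.2 0 0 -40 0 0 0" --pt "-0.2 0 0 -40 0 0 0" --pt "-0.2 0 0 -40 0 0 0" --pt "-0.2 0 0 0 0 0 0" --pt "-0.2 0 0 0 0 0 0" --pt "-0.2 0 0 0 0 0 0"

```text
t: 24.95
eef_pos: [0.6285, -0.1377, 0.1862]
ee_rot: [-3.139, 0.048, 0.076]
force: [-0.0, 0.5, -0.5]
width: 0.0523
gripper_force: 0.0
```

Run:
```python
from h import *
f=arm.grab_frame("side"); save(f,"s3.png",(280,180,400,280),5)
```

```text
(no output)
```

View pics/s3.png

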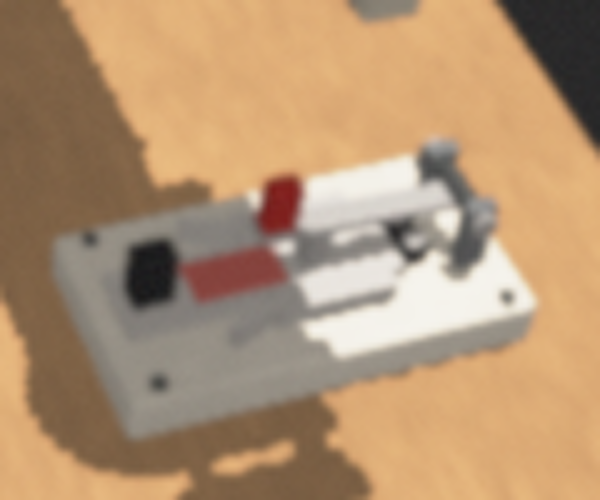

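The clip is down on the plate (tab at crop 280,205), the plate is home in the channel (pad at 235,272), and the gripper is clear. I'm handing in the job.

```bash
python3 -c "
from station import arm
print(arm.job_done())"
```

```text
the job is handed in; nothing more can be done
None
```

I handed the job in at about 25 s of the 72 s allowed: the clip was lifted, the pink plate pushed home to about 5 N against the end stop, and the clip lowered onto it and released. The last picture shows the plate in the channel and the clip down; the hand-in returned no verdict, so I don't know how it was judged.

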